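# Unlatch a board clamp and hold its arm up

### The arm

A 7-joint arm with a two-finger parallel gripper is mounted at the origin on the work surface. World frame = base frame: x ahead of the robot, y to its left, z up, the work surface at z = 0. Lengths are in m, angles in rad, forces in N, time in s.
With the tool pointing down it reaches from about 0.4 to 0.875 m from the base axis. Payload 19.3 kg.
Tool frame: the origin (TCP) lies at the very end of the fingers, on their centre line; the grasp point (between the pads) lies 19 mm behind it; z points along the fingers, y is the line along which they close (so a half turn about z gives the same grasp; the last joint's range is limited). The gripper opens to 85 mm and grips with 20 to 120 N. Pads are 22 mm wide; open, the fingers measure 114 mm over their backs; the gripper's body (76 mm by 85 mm) begins 54 mm behind the grasp point. The pads swing forward as they close: fully open they stand 13 mm farther back than shut.
Start: joints at [-1.213, 0.521, -0.036, 1.599, 0.021, 1.021, -0.113], TCP at [0.259, 0.569, 0.231] pointing down, gripper open.
Joint ranges: [-2.91, 2.91], [-0.3, 2.13], [-1.5, 1.42], [0.17, 2.43], [-1.26, 4.41], [0.16, 1.93], [-2.52, 2.52]. Speed limits (rad/s): [1.89, 1.89, 2.39, 2.39, 3.01, 3.01, 3.01].

### API

Orientations are given as [roll, pitch, yaw] about the fixed x, y, z axes, in that order (R = Rz(yaw) Ry(pitch) Rx(roll)).
In Python, from workcell import bot gives the robot as it stands.
- The arm moves only by the shell command python3 -m crank 'ROWS' [FORCE]. ROWS is a JSON object of lists of equal length, an entry for each row: "travel": the shift along the world's x, y, z in cm, a list of three; "turn": the turn, a rotation vector about the world's x, y, z in degrees, a list of three; "gripper": the closure, from 0 (fully open) to 1 (shut). A call has exactly 5 rows; each row is the pose to reach, as a shift and turn from the pose commanded when the call began; what a row does not reach only later rows make up. A row lasts 1/10 s, in which the tool goes at most 50 mm and 8.59 degrees, less where a joint would pass 70% of its speed; a pose out of reach is approached as far as the arm can. A call with a gripper value outside its range is refused whole. The fingers move at their own pace and stop on an object; FORCE is the grip in N (left out, the last holds). Time passes only in rows, so rows that repeat a pose let the fingers close, or fill a call up. It gives the time, the measured TCP pose, the force, the opening and the grip force at its end, in the units of the state.
- bot.observe(): the state, without advancing time (a new reading comes with each control period).
- bot.grab_frame(name): name is "scene" or "side" or "wrist"; returns a dict with "pixels" (480x640x3 uint8, red, green, blue), "fx", "fy", "cx", "cy" (pixels), "dist" ([k1, k2, p1, p2, k3] as OpenCV has them; the pictures are not rectified), "extrinsics" (4x4, takes a point from world to camera coordinates). Camera axes: x right, y down, z forward; pixel columns grow to the right and rows downward; lengths in m; the calibration is good to about 2 mm. A picture is of the moment at which its call begins. There is no depth.
- bot.job_done(): hands the job in; it is judged then, once.
The state is a dict: "clock": time; "qpos": joint angles; "qd": joint speeds; "joint_efforts": joint torques, N m; "position": TCP position; "tool_rot": TCP orientation; "force": force on the tool from outside, world axes, zero at the start; "moment": the same for the moment, N m; "grip_width": finger opening in m; "finger_force": force on a finger pad.
Only numpy, scipy, OpenCV 4.12 (cv2) and the standard library are available. Lean on these libraries where they do the work, as an engineer would, in place of code of your own. Each camera call takes 0.05 s, during which the arm holds its last target. There are 200 camera calls.

### The job

Two board clamps are shut on the bench; only one has a circuit board in its nest. On that one, pull the round latch handle sideways, straight out from the arm against its spring, until the coupler is free of the ball stud, then lift the clamp arm until it slopes up at about 40 degrees. Finish while still gripping and holding the arm up there, so that a colleague can take the board out; leave the board in its nest, the other clamp shut and everything else on the bench alone.

Things in the scene. Friction and masses are not known exactly. Their poses are not given: they have to be found in the camera images.
- clamp_a: Board clamp with the circuit board, fixed to the bench, turned by its yaw; the body includes arm and latch. Aluminium base plate 240 (x) x 130 (y) x 12 mm; origin at the centre of its underside, on the bench. A grey arm 26 mm wide runs above it along x from the hinge, near the robot, to a box-shaped coupler 46 x 42 mm (top at z = 82 mm) that covers the ball.
- hinge_a (a point): Middle of clamp_a's hinge axis, at (-100, 0, 66) mm in the clamp's frame; the axis runs along the clamp's y. Does not move.
- ball_a (a point): Centre of clamp_a's steel ball, 26 mm across, at (90, 0, 60) mm in the clamp's frame, hidden in the coupler when shut. It stands on a 28 mm collar, underside at z = 44 mm; the latch plate, inside the coupler's +y side, hooks under this collar and must slide out along +y before the arm can rise.
- handle_a (a point): Grip point of clamp_a's latch handle, on the axis of a round steel bar 14 mm thick along the clamp's y, at (90, 56, 66) mm in the clamp's frame when shut. The bare bar runs from 26 mm inward to 24 mm outward of it; at the outer end is a disc 26 x 6 mm. It moves with latch and arm, 190 mm from the hinge axis; the bar can turn between the finger pads as the arm rises.
- latch_a (a joint): Slide of clamp_a's latch along the clamp's +y, m: 0 shut, 0.016 at its stop; free of the ball from 0.007. Spring: 6 N at 0, growing to 14 N at the stop; it snaps back when let go.
- tongue_a (a joint): Angle of clamp_a's arm above level, rad: 0 shut, stop at 1.2. The arm weighs about 0.5 kg and falls shut if let go.
- board: Green circuit board, 70 x 100 x 2.4 mm with low components, lying loose in clamp_a's nest below the arm, 20 mm above the bench. Origin at the centre of its underside.
- clamp_b: The other board clamp, the same in every way, with an empty nest. Same frame as clamp_a.
- handle_b (a point): Grip point of clamp_b's latch handle, as for clamp_a.
- latch_b (a joint): Slide of clamp_b's latch, m: 0 shut.
- tongue_b (a joint): Angle of clamp_b's arm, rad: 0 shut.
- spool: Bystander: black spool, 36 mm across, 32 mm high, standing between the clamps. Origin under its centre.
- driver: Bystander: screwdriver lying left of the clamps.
- jig_block: Bystander: clear plastic block, 50 x 35 x 50 mm, beyond the clamps. Origin under its centre.
- tape: Bystander: roll of tape, 64 mm across, 18 mm high, beyond the clamps. Origin under its centre.
- flux: Bystander: small jar, 44 mm across, 85 mm high, right of the clamps. Origin under its centre.
- scissors: Bystander: scissors lying right of the clamps.
- parts_tray: Bystander: open grey parts tray, 110 x 80 x 30 mm, left of the clamps. Origin under its centre.
Mind the look-alikes: they are no part of the job. Of the things like the board, leave any that is blue; of the rest the smaller one is meant.

How it is judged:
On the way, in this order (a step that is already met when the one before it is completed fails the run):
1. the latch of the clamp with the board is pulled clear of the ball while its arm is still down (value of joint latch_a above 0.007 m and value of joint tongue_a below 0.1 rad), for 0.05 s.
2. the arm is lifted off the ball (value of joint tongue_a above 0.5 rad), for 0.1 s.
At the end, for the whole second after the job is handed in: The arm of the clamp with the board stands still between 30 and 50 degrees above level, held there by the fingers (over 1.5 N of contact); the board is still in its nest (its centre within 30 mm of the clamp's origin, of which 20 mm is height) and the other clamp is shut (value of joint tongue_a between 0.52 and 0.88 rad and velocity of joint tongue_a between -0.1 and 0.1 rad/s and contact force between the fingers and clamp_a above 1.5 N and distance between board and clamp_a below 0.03 m and value of joint tongue_b below 0.05 rad and value of joint latch_b below 0.004 m); the arm keeps its last pose, push and grip.
It fails at once if the other clamp's latch is pulled or its arm raised (value of joint latch_b above 0.006 m or value of joint tongue_b above 0.08 rad).
It fails at once if the board is shifted in its nest (distance of board from where it was at the start of the episode above 0.015 m).
It fails at once if a bystander is moved by more than 20 mm (distance of any of spool, driver, jig_block, tape, flux, scissors, parts_tray from where it was at the start of the episode above 0.02 m).
It also fails if it takes over 29 s, if anything falls off the work surface, if the arm or the gripper's body presses on something with over 40 N, if the wrist force passes 120 N, or if a joint passes its speed limit or range.

## Working session

There is one attempt and no reset: what is moved stays moved. The work goes in short steps, Python scripts to look and compute and a shell command to move; the robot and the scene stay as the last step left them, time stands still between calls to the robot, and variables do not carry over. Pictures are saved under pics/ and viewed, at most 10 in all, crops included, and the job is handed in when it is done.

```bash
mkdir -p pics; python3 - <<'E'
from workcell import bot
import cv2,pickle
for n in ("scene","side"):
    f=bot.grab_frame(n); pickle.dump(f,open(f"pics/{n}.pkl","wb"))
    cv2.imwrite(f"pics/{n}0.png",f["pixels"][...,::-1])
    print(n,f["fx"],f["cx"],f["dist"],f["extrinsics"])
o=bot.observe();print(o)
E
```

```text
scene 443.16041953134504 326.270362026019 [0.01769651 0.         0.         0.         0.        ] [[-0.1645484   0.98618088  0.01926406  0.09843506]
 [ 0.58404873  0.11315227 -0.80379329 -0.25509558]
 [-0.79486534 -0.12101175 -0.59459671  1.53642315]
 [ 0.          0.          0.          1.        ]]
side 497.0737853750356 317.1215410417503 [-0.03765513  0.          0.          0.          0.        ] [[ 0.99204707 -0.12449071 -0.01856528 -0.50624039]
 [-0.07710371 -0.48447569 -0.87140021  0.1044349 ]
 [ 0.09948681  0.86590148 -0.49022139  1.15459031]
 [ 0.          0.          0.          1.        ]]
{'clock': 0.1, 'qpos': array([-1.21320325,  0.52196018, -0.03628964,  1.5998996 ,  0.02121968,
        1.02109643, -0.11275522]), 'qd': array([ 6.03003492e-04, -2.20589480e-04,  1.63749371e-03, -7.96926556e-04,
       -6.49025531e-04,  2.67574553e-05, -1.57389051e-03]), 'joint_efforts': array([ 3.99704804e-03, -9.28476405e+01,  1.98473856e+00, -3.70531261e+01,
        1.82422798e-02,  5.44932933e-03, -3.13310329e-05]), 'position': array([0.25922989, 0.5684032 , 0.23079852]), 'tool_rot': array([-3.14061951e+00,  1.02222066e-04,  2.71381002e+00]), 'force': array([-0.54194364, -0.1094715 ,  1.12674223]), 'moment': array([ 0.05700605, -0.04215889,  0.02995057]), 'finger_force': 0.0, 'grip_width': 0.08530834661716191}
```

View pics/scene0.png

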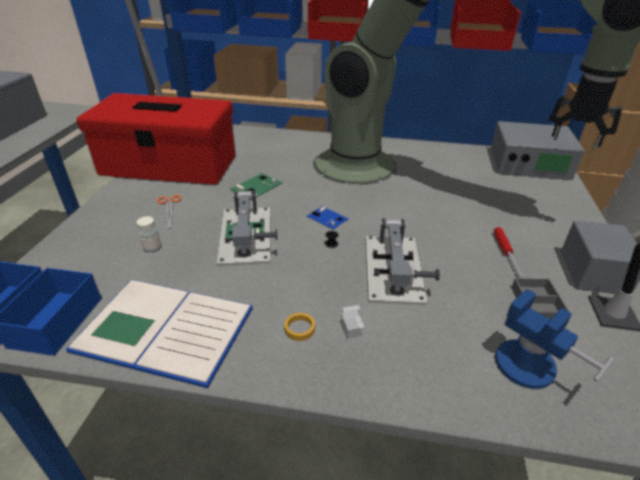

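View pics/side0.png

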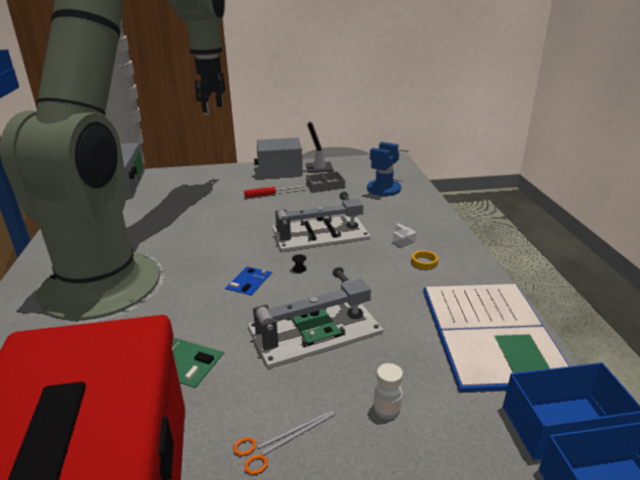

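Scene: the clamp at (245,235) has green in its nest, and its handle is at about (270,236). The clamp at (397,265) is empty, with its handle at about (437,274). In the side view, clamp_a is at (318,318) with its handle at (342,273), and clamp_b is at (320,222).

Candidates by scene pixel:
- **Clamps:** (245,235) has the board; (397,265) is empty.
- **Boards:** green in the nest at (245,228), larger loose green at (258,186), blue at (327,217).

I choose the clamp at (245,235) and will check it in a close crop.

```bash
python3 - <<'E'
import cv2,numpy as np
a=cv2.imread("pics/scene0.png")[180:275,205:290]; b=cv2.imread("pics/side0.png")[255:370,240:390]
a=cv2.resize(a,None,fx=4,fy=4,interpolation=cv2.INTER_CUBIC);b=cv2.resize(b,None,fx=3,fy=3,interpolation=cv2.INTER_CUBIC)
H=max(a.shape[0],b.shape[0])
p=lambda i:cv2.copyMakeBorder(i,0,H-i.shape[0],0,0,cv2.BORDER_CONSTANT)
c=np.hstack([p(a),p(b)]);print(c.shape,a.shape);cv2.imwrite("pics/crop1.png",c)
E
```

```text
(380, 790, 3) (380, 340, 3)
```

View pics/crop1.png

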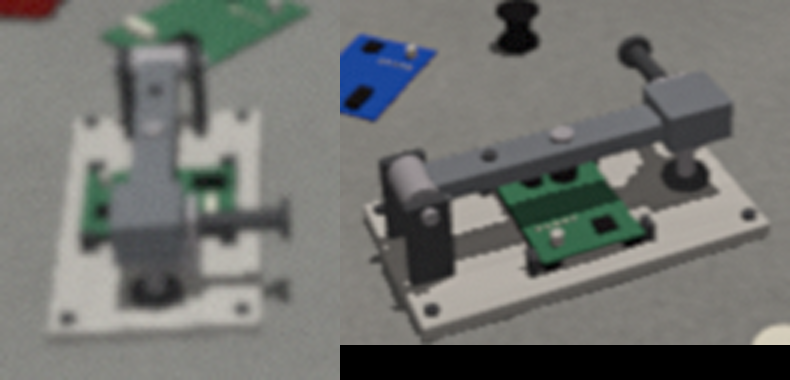

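The crop confirms it: the green board is in this clamp's nest under the arm. Handle disc is at about scene (275.8,234.2) and side (338,272.3). Plate corners in the scene view are (217,263), (270.5,260.8), (270.5,208) and (225,209.5).

```bash
cat > h.py <<'E'
import numpy as np,cv2
def ray(f,uv):
    K=np.array([[f["fx"],0,f["cx"]],[0,f["fy"],f["cy"]],[0,0,1.]])
    p=cv2.undistortPoints(np.array([[uv]],float),K,np.array(f["dist"],float))[0,0]
    E=np.array(f["extrinsics"]);R,t=E[:3,:3],E[:3,3]
    d=R.T@np.r_[p,1];return -R.T@t,d/np.linalg.norm(d)
def plane(f,uv,z):
    c,d=ray(f,uv);return c+d*(z-c[2])/d[2]
def tri(*obs):
    A=0;b=0
    for f,uv in obs:
        c,d=ray(f,uv);P=np.eye(3)-np.outer(d,d);A=A+P;b=b+P@c
    x=np.linalg.solve(A,b);return x,[1e3*np.linalg.norm((np.eye(3)-np.outer(d,d))@(x-c)) for c,d in [ray(f,u) for f,u in obs]]
def proj(f,X):
    E=np.array(f["extrinsics"]);K=np.array([[f["fx"],0,f["cx"]],[0,f["fy"],f["cy"]],[0,0,1.]])
    return cv2.projectPoints(np.array(X,float).reshape(-1,1,3),cv2.Rodrigues(E[:3,:3])[0],E[:3,3],K,np.array(f["dist"],float))[0][:,0]
E
python3 - <<'E'
import pickle,numpy as np;from h import *
np.set_printoptions(precision=4,suppress=True)
s,d=[pickle.load(open(f"pics/{n}.pkl","rb")) for n in("scene","side")]
print("disc",tri((s,(275.8,234.2)),(d,(338,272.3))))
for f,L in((s,[(217,263.2),(270.5,260.8),(270.5,208),(225,209.5)]),(d,[(382.7,331),(268.3,364.3),(248.3,324.3)])):
    print(np.array([plane(f,u,.012) for u in L]))
print("clampb disc",plane(s,(437,274.5),.066),"spool",plane(s,(331,240),.016))
E
```

```text
disc (array([ 0.5396, -0.1361,  0.0652]), [np.float64(0.43574071042444357), np.float64(0.4357407104244003)])
[[ 0.6126 -0.2662  0.012 ]
 [ 0.5797 -0.1418  0.012 ]
 [ 0.3489 -0.2047  0.012 ]
 [ 0.3817 -0.3294  0.012 ]]
[[ 0.6053 -0.2753  0.012 ]
 [ 0.3795 -0.3353  0.012 ]
 [ 0.3442 -0.2157  0.012 ]]
clampb disc [0.6196 0.2489 0.066 ] spool [ 0.4729 -0.0088  0.016 ]
```

```bash
python3 -m crank '{"travel":[[1.8,-4.6,0],[3.6,-9.2,0],[5.4,-13.8,0],[7.2,-18.4,0],[9,-23,0]],"turn":[[0,0,-3],[0,0,-6],[0,0,-9],[0,0,-12],[0,0,-16]],"gripper":[0,0,0,0,0]}' 60
python3 -m crank '{"travel":[[1.8,-4.6,0],[3.6,-9.2,0],[5.4,-13.8,0],[7.2,-18.4,0],[9,-23,0]],"turn":[[0,0,-3],[0,0,-6],[0,0,-9],[0,0,-12],[0,0,-16]],"gripper":[0,0,0,0,0]}'
python3 -m crank '{"travel":[[1.8,-4.6,0],[3.6,-9.2,0],[5.4,-13.8,0],[7.2,-18.4,0],[9,-23,0]],"turn":[[0,0,-4],[0,0,-8],[0,0,-12],[0,0,-16],[0,0,-18]],"gripper":[0,0,0,0,0]}'
python3 -m crank '{"travel":[[0.9,-2,0],[1.8,-4,0],[1.8,-4,0],[1.8,-4,0],[1.8,-4,0]],"turn":[[0,0,0],[0,0,0],[0,0,0],[0,0,0],[0,0,0]],"gripper":[0,0,0,0,0]}'
python3 - <<'E'
from workcell import bot
import cv2,pickle
f=bot.grab_frame("wrist"); pickle.dump(f,open(f"pics/w1.pkl","wb"))
cv2.imwrite("pics/w1.png",f["pixels"][...,::-1])
E
```

```text
clock: 0.6
position: [0.3496, 0.3366, 0.2312]
tool_rot: [-3.141, -0.0, 2.432]
force: [0.9, -0.6, 0.4]
grip_width: 0.0858
finger_force: 0.0
clock: 1.1
position: [0.4395, 0.1067, 0.2314]
tool_rot: [3.141, -0.0, 2.153]
force: [0.6, 0.3, 0.2]
grip_width: 0.0853
finger_force: 0.0
clock: 1.6
position: [0.5296, -0.1232, 0.2312]
tool_rot: [-3.141, -0.0, 1.839]
force: [0.6, 0.9, 0.1]
grip_width: 0.0855
finger_force: 0.0
clock: 2.1
position: [0.5471, -0.1604, 0.2312]
tool_rot: [-3.141, -0.001, 1.842]
force: [-1.1, 0.1, 0.5]
grip_width: 0.0855
finger_force: 0.0
```

View pics/w1.png

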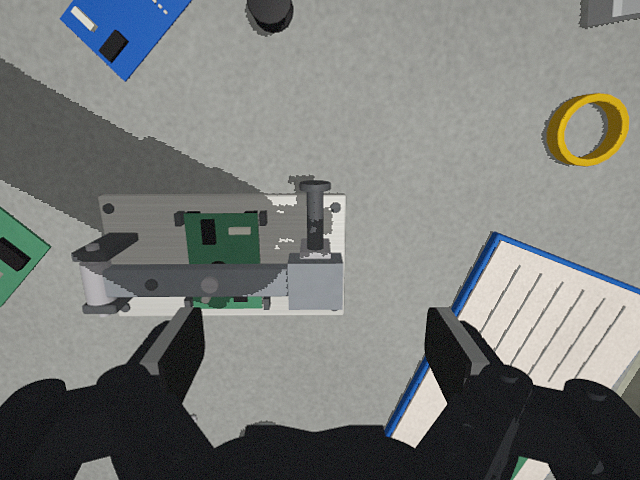

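Wrist view: the clamp is square to the image. The disc is at (315,185), and the bar runs from (315.5,192) to (315,250) with the coupler below it at (315,281). The board is in the nest.

```bash
python3 - <<'E'
import pickle,numpy as np;from h import *
np.set_printoptions(precision=4,suppress=True)
s,d,w=[pickle.load(open(f"pics/{n}.pkl","rb")) for n in("scene","side","w1")]
print("disc",tri((s,(275.8,234.2)),(d,(338,272.3)),(w,(315,185))))
a,b=plane(w,(315.5,192),.073),plane(w,(315,250),.073);print(a,b,np.degrees(np.arctan2(*(a-b)[[1,0]])))
g=w["pixels"].astype(int);
# bar column profile at mid
for r in (200,215,230,240): print(g[r,300:332].sum(1)//3)
c=[plane(w,u,.012) for u in((98,194.5),(344,194.5),(344,315),(122,315))];print(np.array(c),np.degrees(np.arctan2(*(c[1]-c[0])[[1,0]])))
E
```

```text
disc (array([ 0.5402, -0.1356,  0.0652]), [np.float64(0.5855691281488186), np.float64(0.8449679839726134), np.float64(0.8486094947034886)])
[ 0.5425 -0.1392  0.073 ] [ 0.5552 -0.1864  0.073 ] 105.11755390736883
[121 120 121 124 120 123 102  54  65  79  84  92  86  91  98 100 104  99
  95  95  86  81  80 165 229 219 217 217 217 216 217 215]
[121 120 121 122 119 123 114  30  56  74  83  87  85  92  99  96 100  99
  94  93  86  85  72  93 129 125 121 123 125 120 120 109]
[122 124 121 122 123 129 118  61  41  49  78  90  89  96 102  91  44  57
  53  46  55  48  50  87 130 124 122 123 120 117 118 103]
[116  91  96  94  93 101  94  48  50  46  60  49  47  53  53  52  52  52
  55  48  52  46  53  68  99  94  89  89  95 165 220 212]
[[ 0.3449 -0.208   0.012 ]
 [ 0.5726 -0.1446  0.012 ]
 [ 0.6102 -0.2684  0.012 ]
 [ 0.3831 -0.3315  0.012 ]] 15.56718648357802
```

```bash
python3 -m crank '{"travel":[[0,0,-4],[0,0,-8],[0,0,-11],[0.1,0,-13],[0.1,0,-15]],"turn":[[0,0,0],[0,0,0],[0,0,0],[0,0,0],[0,0,0]],"gripper":[0.4,0.4,0.4,0.4,0.4]}' 60
python3 -m crank '{"travel":[[0,0,-2],[0,0,-3.5],[0,0,-3.5],[0,0,-3.5],[0,0,-3.5]],"turn":[[0,0,0],[0,0,0],[0,0,0],[0,0,0],[0,0,0]],"gripper":[0.4,0.4,0.4,0.4,0.4]}'
python3 - <<'E'
from workcell import bot
import cv2,pickle,numpy as np
a=bot.grab_frame("wrist")["pixels"];b=bot.grab_frame("side")["pixels"]
a=cv2.resize(a[160:480,160:480],(400,400));b=cv2.resize(b[215:345,270:400],(400,400),interpolation=cv2.INTER_CUBIC)
cv2.imwrite("pics/c2.png",np.hstack([a,b])[...,::-1])
E
```

```text
clock: 2.65
position: [0.5482, -0.1604, 0.0803]
tool_rot: [-3.141, -0.0, 1.842]
force: [1.4, -0.6, -0.1]
grip_width: 0.0512
finger_force: 0.0
clock: 3.15
position: [0.5488, -0.1614, 0.0473]
tool_rot: [3.14, 0.001, 1.841]
force: [-0.1, -0.4, 0.0]
grip_width: 0.0514
finger_force: 0.0
```

View pics/c2.png

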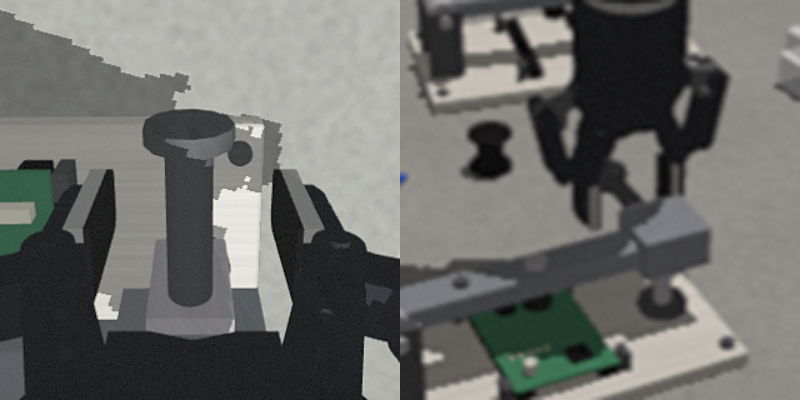

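The bar (crop column ~188) is centred between the fingers (~105 and ~280), and the pads lie between coupler and disc. Next I close the gripper.

```bash
python3 -m crank '{"travel":[[0,0,0],[0,0,0],[0,0,0],[0,0,0],[0,0,0]],"turn":[[0,0,0],[0,0,0],[0,0,0],[0,0,0],[0,0,0]],"gripper":[1,1,1,1,1]}' 80
python3 -m crank '{"travel":[[0,0,0],[0,0,0],[0,0,0],[0,0,0],[0,0,0]],"turn":[[0,0,0],[0,0,0],[0,0,0],[0,0,0],[0,0,0]],"gripper":[1,1,1,1,1]}'
```

```text
clock: 3.75
position: [0.5479, -0.1614, 0.0465]
tool_rot: [-3.141, -0.0, 1.841]
force: [-3.9, 1.6, 7.7]
grip_width: 0.0117
finger_force: 77.9
clock: 4.25
position: [0.5479, -0.1615, 0.0465]
tool_rot: [-3.141, -0.0, 1.841]
force: [-4.9, -1.1, 8.0]
grip_width: 0.0113
finger_force: 77.9
```

```bash
python3 -m crank '{"travel":[[-0.07,0.25,0],[-0.14,0.5,0],[-0.2,0.75,0],[-0.27,1.0,0],[-0.32,1.2,0]],"turn":[[0,0,0],[0,0,0],[0,0,0],[0,0,0],[0,0,0]],"gripper":[1,1,1,1,1]}'
python3 -m crank '{"travel":[[0,0,0],[0,0,0],[0,0,0],[0,0,0],[0,0,0]],"turn":[[0,0,0],[0,0,0],[0,0,0],[0,0,0],[0,0,0]],"gripper":[1,1,1,1,1]}'
python3 - <<'E'
from workcell import bot
import cv2,pickle,numpy as np
a=bot.grab_frame("wrist")["pixels"];b=bot.grab_frame("side")["pixels"]
a=cv2.resize(a[160:480,160:480],(400,400));b=cv2.resize(b[215:345,270:400],(400,400),interpolation=cv2.INTER_CUBIC)
cv2.imwrite("pics/c3.png",np.hstack([a,b])[...,::-1])
E
```

```text
clock: 4.75
position: [0.5451, -0.1514, 0.0467]
tool_rot: [3.141, 0.003, 1.84]
force: [-0.4, -12.1, 3.3]
grip_width: 0.0117
finger_force: 77.9
clock: 5.25
position: [0.5452, -0.1516, 0.0467]
tool_rot: [3.141, 0.003, 1.84]
force: [-1.1, -11.3, 2.2]
grip_width: 0.0114
finger_force: 77.9
```

View pics/c3.png

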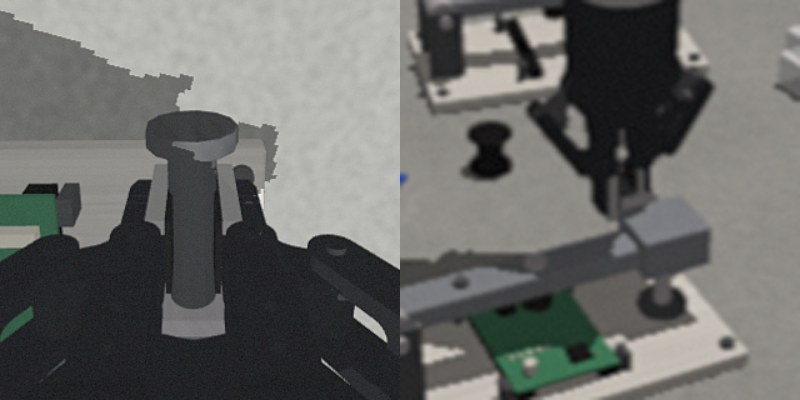

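The latch has come out 10 mm (11 N matches the spring), and the bar has not slipped in the pads. I'll pull slightly more for margin, then lift along the hinge arc.

```bash
python3 -m crank '{"travel":[[-0.03,0.1,0],[-0.06,0.2,0],[-0.06,0.2,0],[-0.06,0.2,0.2],[-0.06,0.2,0.5]],"turn":[[0,0,0],[0,0,0],[0,0,0],[0,0,0],[0,0,0]],"gripper":[1,1,1,1,1]}'
python3 -m crank '{"travel":[[0,0,0.8],[-0.2,0,2.1],[-0.4,-0.1,3.5],[-0.7,-0.2,4.7],[-1.1,-0.3,6.0]],"turn":[[0,0,0],[0,0,0],[0,0,0],[0,0,0],[0,0,0]],"gripper":[1,1,1,1,1]}'
```

```text
clock: 5.85
position: [0.5445, -0.1495, 0.0514]
tool_rot: [-3.142, 0.003, 1.84]
force: [-0.7, -12.3, -4.0]
grip_width: 0.0116
finger_force: 77.9
clock: 6.35
position: [0.5341, -0.1524, 0.112]
tool_rot: [3.14, 0.003, 1.84]
force: [5.1, -12.0, -6.2]
grip_width: 0.0115
finger_force: 77.8
```

```bash
python3 -m crank '{"travel":[[-0.5,-0.1,1.2],[-1.0,-0.3,2.4],[-1.7,-0.5,3.6],[-2.4,-0.7,4.7],[-3.2,-0.9,5.7]],"turn":[[0,0,0],[0,0,0],[0,0,0],[0,0,0],[0,0,0]],"gripper":[1,1,1,1,1]}'
python3 -m crank '{"travel":[[0,0,0],[0,0,0],[0,0,0],[0,0,0],[0,0,0]],"turn":[[0,0,0],[0,0,0],[0,0,0],[0,0,0],[0,0,0]],"gripper":[1,1,1,1,1]}'
python3 - <<'E'
from workcell import bot
import cv2,numpy as np
a=bot.grab_frame("scene")["pixels"];b=bot.grab_frame("side")["pixels"]
a=cv2.resize(a[150:280,190:320],(400,400),interpolation=cv2.INTER_CUBIC);b=cv2.resize(b[180:380,230:430],(400,400),interpolation=cv2.INTER_CUBIC)
cv2.imwrite("pics/c4.png",np.hstack([a,b])[...,::-1])
E
```

```text
clock: 6.85
position: [0.5038, -0.161, 0.1699]
tool_rot: [3.137, 0.004, 1.84]
force: [15.1, -8.4, 6.4]
grip_width: 0.0115
finger_force: 78.2
clock: 7.35
position: [0.5042, -0.161, 0.1697]
tool_rot: [3.136, 0.004, 1.84]
force: [12.8, -9.7, 6.7]
grip_width: 0.0111
finger_force: 78.1
```

View pics/c4.png

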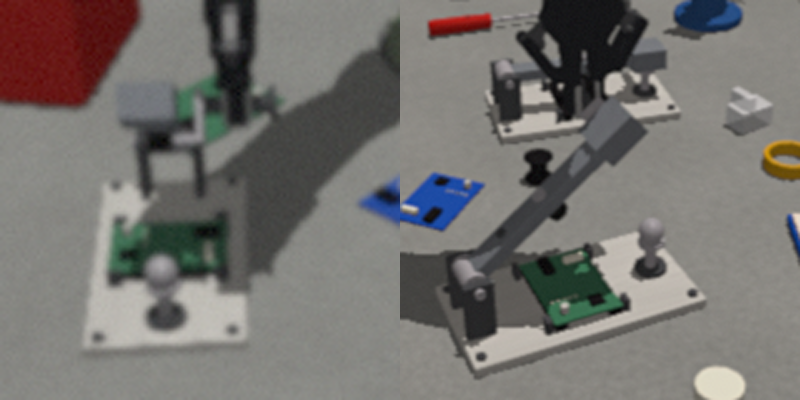

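The arm is up off the ball: the handle has risen 123 mm on a 190 mm radius, so about 40°. The board is in its nest, clamp_b is shut, the bystanders are unmoved and the grip is steady at 78 N.

```bash
python3 -c "
from workcell import bot
print(bot.job_done())"
```

```text
the job is handed in; nothing more can be done
None
```

I handed the job in at about 7.5 s with clamp_a's latch pulled clear of the ball and its arm held at about 40° under a 78 N grip; the last pictures showed the board in its nest, clamp_b shut and nothing else moved, but the hand-in gave no verdict.

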